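# Present a glaze tin to the tag reader

### The arm

A 7-joint arm with a two-finger parallel gripper is mounted at the origin on the work surface; the furniture and walls round the work are solid. World frame = base frame: x ahead of the robot, y to its left, z up, the work surface at z = 0. Lengths are in m, angles in rad, forces in N, time in s.
With the tool pointing down it reaches from about 0.35 to 0.9 m from the base axis. Payload 8.1 kg.
Tool frame: the origin (TCP) lies at the centre of the arm's flange, where the gripper is bolted on; the fingertips stand 178 mm ahead of it and the grasp point (between the pads) lies 159 mm ahead of it; z points along the fingers, y is the line along which they close (so a half turn about z gives the same grasp; the last joint's range is limited). The gripper opens to 92 mm and grips with 3 to 60 N. Pads are 19 mm wide; open, the fingers measure 130 mm over their backs; the gripper's body (75 mm by 190 mm) begins 47 mm behind the grasp point.
Start: joints at [1.083, 0.434, 0.025, 1.573, -0.012, 1.134, -0.075], TCP at [0.235, -0.579, 0.405] pointing down, gripper open.
Joint ranges: [-2.62, 2.62], [-0.44, 2.09], [-1.27, 1.32], [0.08, 2.57], [-1.32, 4.46], [0.12, 2], [-2.74, 2.74]. Speed limits (rad/s): [2.22, 2.22, 3.01, 3.01, 3.14, 3.14, 3.14].

### API

Orientations are given as a rotation vector (axis times angle).
In Python, from cell import arm gives the robot as it stands. The module is installed in compiled form; this text tells all that it offers.
- The arm moves only by the shell command python3 -m inch 'ROWS' [FORCE]. ROWS is text: rows parted by semicolons, each of 5 numbers parted by spaces: the shift along the tool's x, y, z in m, then the turn about the tool's z in rad, then the finger opening in m, from 0 to 0.0918. In form: x y z roll fingers; .... A call has 1 to 5 rows; each row is the pose to reach, as a shift and turn from the pose commanded when the call began, along the tool's axes at that moment; what a row does not reach only later rows make up. A row lasts 1/10 s, in which the tool goes at most 50 mm and 8.59 degrees, less where a joint would pass 70% of its speed; a pose out of reach is approached as far as the arm can. A call with a gripper value outside its range is refused whole. The fingers move at their own pace and stop on an object; FORCE is the grip in N (left out, the last holds). Time passes only in rows, so rows that repeat a pose let the fingers close. It gives the time, the measured TCP pose, the force, the opening and the grip force at its end, in the units of the state.
- arm.observe(): the state, without advancing time (a new reading comes with each control period).
- arm.get_image(name): name is "scene" or "top" or "wrist"; returns the picture (480x640x3 uint8, red, green, blue); there is no depth.
- arm.get_calibration(name): a dict with "intrinsics" (3x3 intrinsics, pixels), "pose" (4x4, takes a point from camera to world coordinates). Camera axes: x right, y up, looking along -z (the intrinsics and any distortion apply to the point x, -y, -z); pixel columns grow to the right and rows downward; lengths in m; the calibration is good to about 2 mm. A picture is of the moment at which its call begins: read the wrist's pose just before it. get_calibration takes no time and is no camera call; for the wrist camera it gives the pose at the moment of the call.
- arm.sign_off(): hands the job in; it is judged then, once.
Trained networks look in the newest picture that a camera, given by its name, has taken for a name from the list of things; names that differ only in an ending like _2 or _b are one class to them, and where a whole thing is asked for, a point or a joint stands for the part that bears it (a point fixed in the world has none). Each returns a list of dicts, best first, with "conf" (0 to 1); they miss things now and then, are a little off and sometimes report something else, mostly with a low value. They report only what shows in the picture. A call takes as long as a camera call. They do not tell look-alikes from the thing itself.
- arm.look_for(camera, query): "point" ([row, column] in pixels, amid what is visible of it).
- arm.silhouettes(camera, query): "region" (480x640 bool, what is visible of it) and "point" ([row, column] in pixels, amid what is visible of it).
- arm.place_of(camera, query): "point" ([row, column] in pixels: a listed point, or the origin of a listed thing).
The state is a dict: "clock": time; "joints": joint angles; "dq": joint speeds; "joint_efforts": joint torques, N m; "position": TCP position; "ee_rot": TCP orientation; "force": force on the tool from outside, world axes, zero at the start; "ft_torque": the same for the moment, N m; "width": opening from 0.0 (shut) to 1.0 (fully open); "gripper_force": force on a finger pad.
Only numpy, scipy, OpenCV 4.12 (cv2) and the standard library are available. Lean on these libraries where they do the work, as an engineer would, in place of code of your own. Each camera call takes 0.05 s, during which the arm holds its last target. There are 200 camera calls.

### The job

Book the tagged tin in at the tag reader. First slide the loose flat board over the table, without lifting it, onto the paper sheet until its short edge is square and flush against the reader's stop bar and it lies centred between the ends of the bar; then stand the tin that carries the metal tag upright in the middle of the board, gently, with its tag squarely facing the reader's window, and let go. Leave the tin without a tag and all other pots where they stand.

Things in the scene. Friction and masses are not known exactly. Their poses are not given: they have to be found in the camera images.
- reader: Tag reader, fixed: grey block, 86 mm high, x from +65 to +130, y from -58 to +58 mm; before it a stop bar, 12 high, 100 long (y), front face at x = +43 mm; before that a paper-thin guide sheet (92 x 100 mm) that does not hinder sliding. Origin: on the table at the sheet's middle, where the board's middle must finally lie. x points to the block, y along the bar, z up. The window looks along -x.
- window (a point): Centre of the reader's window: in the reader's frame at x = +66, y = 0, z = +46 mm.
- slab: The flat board: a loose plain grey-brown wooden plate 85 (x) x 68 (y) x 8 mm (z), about 130 g, flat on the table; rectangular but for the two corners at one short end, which are cut back. Origin at the centre of its underside; x along its length. Either short end may go to the stop bar. It can be held across its 68 mm width.
- tin: The tin to be read: round lidded tin, body 62, lid 64 mm in diameter, 72 high, about 230 g, upright, with a steel tag on its side. Origin at the centre of its underside, z up; the tag is on its -x side. An identical tin without tag stands elsewhere (plain_tin); which of the two places is which varies, and so does the tag's direction.
- tag (a point): Middle of the tag's outer face: in the tin's frame x = -35, y = 0, z = +46 mm. The tag is a plate 20 mm wide from 28 to 72 mm height, 4 mm proud of the tin, with a 3 mm high lip 24 mm long on top of the lid; its face looks along the tin's -x axis. Keep the fingers off it. (The paper label printed round both tins is not the tag.)
- plain_tin: The other tin, same shape and size but without a tag; leave it. Origin at the centre of its underside.
- vase_a: Small vase, 48 mm in diameter, 64 high, loose, in front of the guide sheet (on the robot's side); leave it. Origin at the centre of its underside.
- vase_b: Small vase, 52 mm in diameter, 70 high, loose, near the far edge of the table right of the reader; leave it. Origin at the centre of its underside.
- pitcher: Pitcher with handle, 116 x 137 mm, 126 high, loose, at the left; leave it. Origin at the centre of its underside. Fixed things near by: a weighing scale with a square top plate, 180 mm high, filling x 0.28 to 0.52, y -0.09 to 0.13 m, and a box 90 mm high at x 0.53 to 0.67, y below -0.16 m.
- dish: Small open dish, 68 mm in diameter, 36 high, loose, between the right-hand tin and the box; leave it. Origin at the centre of its underside.
Things that resemble listed ones, but are neither listed nor needed, are in the scene too. What is shaped like the tin but orange is not meant.

How it is judged:
By the outcome, as a careful person would: the job done as asked, in the order asked, and still so for the second after the job is handed in, with the robot touching nothing.
It also fails if it takes over 54 s, if anything falls off the work surface, if the arm or the gripper's body presses on something with over 40 N, if the wrist force passes 120 N, or if a joint passes its speed limit or range.

## Working session

There is one attempt and no reset: what is moved stays moved. The work goes in short steps, Python scripts to look and compute and a shell command to move; the robot and the scene stay as the last step left them, time stands still between calls to the robot, and variables do not carry over. Pictures are saved under pics/ and viewed, at most 10 in all, crops included, and the job is handed in when it is done.

```bash
mkdir -p pics
python3 - <<'E'
from cell import arm
import cv2,numpy as np
s=arm.observe();print({k:np.round(v,3).tolist() for k,v in s.items()})
for n in("top","scene"):
    im=arm.get_image(n);cv2.imwrite(f"pics/{n}0.png",im[...,::-1])
    c=arm.get_calibration(n);print(n,np.round(c["intrinsics"],1).tolist(),np.round(c["pose"],3).tolist(),[k for k in c])
    for q in("reader","slab","tin","tag","plain_tin","vase_a","pitcher","dish","window"):
        print(q,[(np.round(d["point"],0).tolist(),round(float(d["conf"]),2)) for d in arm.place_of(n,q)])
E
```

```text
{'clock': 0.0, 'joints': [1.083, 0.435, 0.025, 1.574, -0.012, 1.134, -0.075], 'dq': [-0.0, -0.0, -0.0, 0.0, -0.0, 0.001, 0.001], 'joint_efforts': [0.0, -66.786, 0.985, -31.446, -0.06, 0.043, 0.0], 'position': [0.234, -0.579, 0.404], 'ee_rot': [-3.082, -0.6, 0.001], 'force': [-0.397, -0.84, 0.376], 'ft_torque': [0.028, 0.011, 0.012], 'gripper_force': 0.0, 'width': 1.001}
top [[620.1, 0.0, 325.2], [0.0, 620.1, 230.8], [0.0, 0.0, 1.0]] [[-0.05, 0.978, -0.201, 0.149], [-0.999, -0.05, 0.006, 0.209], [-0.004, 0.201, 0.98, 1.469], [0.0, 0.0, 0.0, 1.0]] ['intrinsics', 'pose']
reader [([179.0, 321.0], 0.76)]
slab []
tin [([352.0, 287.0], 0.96), ([270.0, 325.0], 0.86), ([186.0, 256.0], 0.77)]
tag [([343.0, 270.0], 0.93), ([250.0, 323.0], 0.86), ([185.0, 264.0], 0.78)]
plain_tin [([149.0, 316.0], 0.7)]
vase_a [([227.0, 330.0], 0.8), ([228.0, 193.0], 0.7), ([129.0, 399.0], 0.68)]
pitcher [([227.0, 193.0], 0.77)]
dish [([165.0, 452.0], 0.91), ([148.0, 320.0], 0.17)]
window [([149.0, 319.0], 0.87)]
scene [[454.2, 0.0, 314.5], [0.0, 454.2, 236.5], [0.0, 0.0, 1.0]] [[0.333, -0.515, 0.79, 1.177], [0.943, 0.166, -0.289, -0.075], [0.018, 0.841, 0.541, 0.585], [0.0, 0.0, 0.0, 1.0]] ['intrinsics', 'pose']
reader [([308.0, 344.0], 0.68), ([269.0, 402.0], 0.19)]
slab [([243.0, 387.0], 0.6)]
tin [([246.0, 307.0], 0.64), ([204.0, 321.0], 0.6), ([290.0, 418.0], 0.55)]
tag [([268.0, 400.0], 0.66), ([188.0, 332.0], 0.66), ([235.0, 312.0], 0.61)]
plain_tin [([343.0, 245.0], 0.67)]
vase_a [([384.0, 251.0], 0.71), ([271.0, 313.0], 0.62)]
pitcher [([245.0, 456.0], 0.67)]
dish [([356.0, 163.0], 0.68)]
window [([308.0, 365.0], 0.6), ([287.0, 417.0], 0.47)]
```

View pics/top0.png

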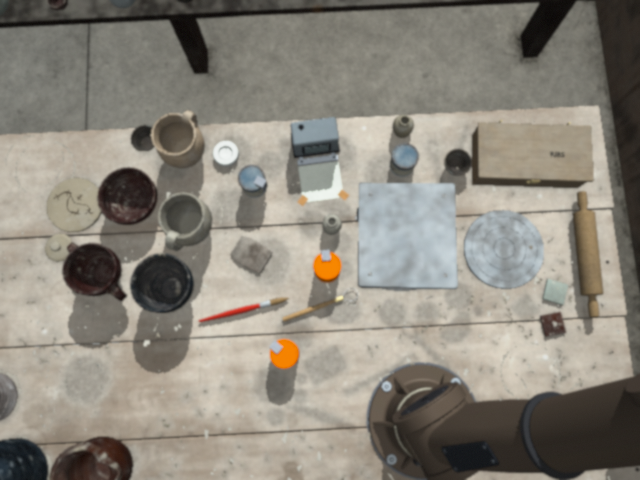

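View pics/scene0.png

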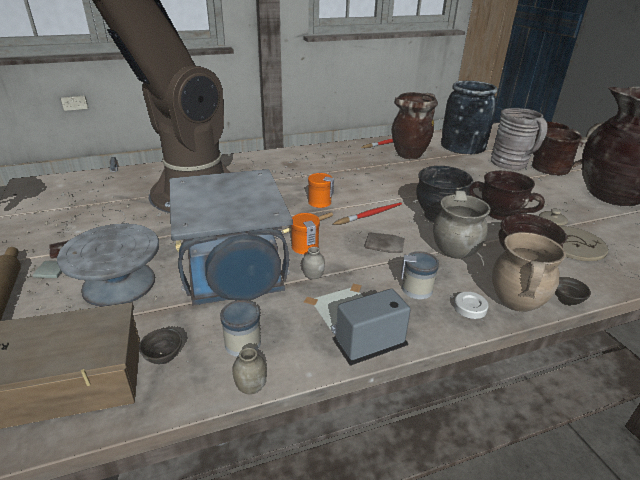

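The top view shows the candidates as (col,row). The tin with a blue lid and steel tag is at (252,180), with its tag at (262,184). The plain tin is at (404,157), and the orange decoys at (327,266) and (285,353) are not meant. The slab is at (252,255), the reader at (316,140), the sheet at (321,180) and vase_a at (331,224). I choose (252,180) and will check it in a crop.

```bash
cat > h.py <<'E'
import cv2,numpy as np
from cell import arm
from scipy.spatial.transform import Rotation as R
def ray(n,rc,z,c=None):
    c=c or arm.get_calibration(n);K=c["intrinsics"];P=np.array(c["pose"])
    d=P[:3,:3]@np.array([(rc[1]-K[0][2])/K[0][0],-(rc[0]-K[1][2])/K[1][1],-1]);o=P[:3,3]
    return (o+d*(z-o[2])/d[2])[:2]
def proj(n,p,c=None):
    c=c or arm.get_calibration(n);K=np.array(c["intrinsics"]);P=np.array(c["pose"])
    q=(np.atleast_2d(p)-P[:3,3])@P[:3,:3];q=q*[1,-1,-1];u=q@K.T;u=u[:,:2]/u[:,2:];return u[:,::-1]
E
python3 - <<'E'
from h import *
for n,rc,z in [("lid",(180,252),.072),("tagtop",(184,262),.075),("slab",(255,252),.008),("plain",(157,404),.072),("vase_a",(222,331),.064),("sheetL",(0,0),0)]:
    print(n,np.round(ray("top",rc,z),3))
im=cv2.imread("pics/top0.png")
cv2.imwrite("pics/crop0.png",cv2.resize(im[110:290,210:370],None,fx=3.3,fy=3.3,interpolation=cv2.INTER_CUBIC))
for q in("slab","tin","reader"):
  arm.get_image("top")
  for d in arm.silhouettes("top",q):
    m=d["region"].astype(np.uint8);r=cv2.minAreaRect(cv2.findNonZero(m));print(q,d["conf"],d["point"],m.sum(),r)
E
```

```text
lid [0.566 0.365]
tagtop [0.554 0.341]
slab [0.399 0.377]
plain [0.603 0.005]
vase_a [0.457 0.185]
sheetL [1.111 1.02 ]
slab 0.18 [181.1, 254.0] 768 ((253.26919555664062, 180.65382385253906), (33.55936050415039, 27.457656860351562), 56.3099365234375)
tin 0.98 [351.4, 288.4] 665 ((284.5, 353.0), (28.0, 29.0), 90.0)
tin 0.85 [265.6, 326.0] 676 ((327.076904296875, 266.38458251953125), (28.28971290588379, 29.399110794067383), 33.6900634765625)
tin 0.64 [178.6, 255.2] 781 ((252.80003356933594, 180.60000610351562), (34.882659912109375, 26.832813262939453), 63.43495178222656)
reader 0.64 [159.1, 319.8] 3654 ((318.3838806152344, 160.14830017089844), (83.57594299316406, 50.600730895996094), 83.04703521728516)
```

View pics/crop0.png

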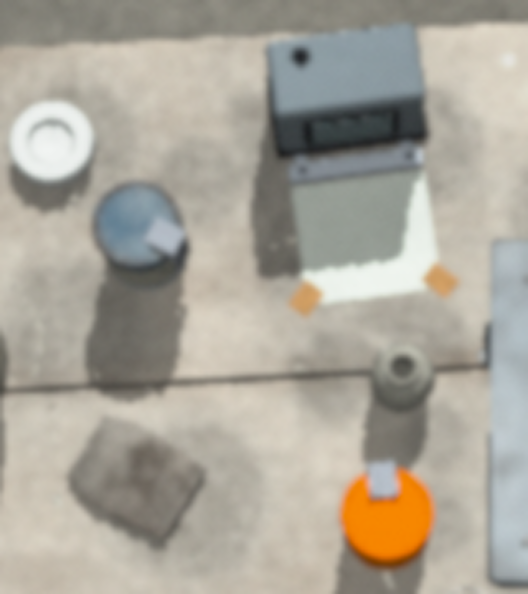

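The crop confirms the choice: the blue tin at crop (140,225) has its steel tag lip at (165,237). The slab's corners are at (105,418), (70,480), (160,545) and (203,478). The sheet and bar are slightly rotated, and vase_a at (402,375) stands in front of the sheet. I'll move over for a close view.

```bash
cat >> h.py <<'E'
def T():
    s=arm.observe();return np.array(s["position"]),R.from_rotvec(s["ee_rot"])
def to(x,y,z,yaw=None):
    """rows: tool-frame shift to world target; yaw = world heading of tool y (mod 180)"""
    p,r=T();d=r.inv().apply(np.array([x,y,z])-p);ty=r.as_matrix()[:,1];h=np.degrees(np.arctan2(ty[1],ty[0]))
    o=["shift",np.round(d,4).tolist(),"heading",round(h,2)]
    if yaw is not None:
        e=(yaw-h+90)%180-90;o+=["roll",round(-np.radians(e),4),"steps",round(abs(e)/8.59,1)]
    print(*o,"n",round(np.linalg.norm(d)/.05,1),"clock",round(arm.observe()["clock"],2));return d
E
python3 - <<'E'
from h import *
p,r=T();c=arm.get_calibration("wrist");P=np.array(c["pose"])
print("cam in tool",r.inv().apply(P[:3,3]-p),np.round(r.as_matrix().T@P[:3,:3],2).tolist(),c["intrinsics"])
to(.42,-.2,.42);to(.45,.27,.47,0)
E
```

```text
cam in tool [0.07353941 0.00121398 0.01968593] [[0.0, 0.96, 0.27], [1.0, -0.0, -0.0], [-0.0, 0.27, -0.96]] [[400.71289616   0.         318.60707992]
 [  0.         400.71289616 234.81082592]
 [  0.           0.           1.        ]]
shift [0.3142, -0.282, -0.0153] heading -67.96 n 8.4 clock 1.3
shift [0.5184, -0.7064, -0.0653] heading -67.96 roll -1.1861 steps 7.9 n 17.6 clock 1.3
```

```bash
python3 -m inch '0.037 -0.033 -0.002 0 0.09; 0.074 -0.066 -0.004 0 0.09; 0.111 -0.099 -0.006 0 0.09; 0.148 -0.132 -0.008 0 0.09; 0.185 -0.165 -0.010 0 0.09'; python3 -m inch '0.037 -0.033 -0.002 0 0.09; 0.074 -0.066 -0.004 0 0.09; 0.111 -0.099 -0.006 0 0.09; 0.130 -0.117 -0.008 0 0.09; 0.148 -0.16 -0.01 0 0.09'
python3 - <<'E'
from h import *
to(.45,.27,.47)
E
```

```text
clock: 1.8
position: [0.3446, -0.3551, 0.415]
ee_rot: [3.083, 0.6, 0.001]
force: [1.1, -0.5, 0.7]
width: 0.981
gripper_force: 0.0
clock: 2.3
position: [0.4224, -0.1531, 0.425]
ee_rot: [3.083, 0.598, 0.002]
force: [0.9, 0.5, 0.8]
width: 0.976
gripper_force: 0.0
shift [0.1838, -0.382, -0.0453] heading -68.04 n 8.5 clock 2.3
```

```bash
python3 -m inch '0.022 -0.045 -0.005 0 0.09; 0.043 -0.09 -0.01 0 0.09; 0.065 -0.135 -0.016 0 0.09; 0.087 -0.18 -0.021 0 0.09; 0.108 -0.225 -0.027 0 0.09'; python3 -m inch '0.022 -0.045 -0.005 0 0.09; 0.043 -0.09 -0.01 0 0.09; 0.065 -0.135 -0.016 0 0.09; 0.076 -0.157 -0.018 0 0.09; 0.076 -0.157 -0.018 0 0.09'
python3 - <<'E'
from h import *
im=arm.get_image("wrist");cv2.imwrite("pics/w1.png",im[...,::-1])
to(.45,.27,.47)
np.save("w1pose.npy",arm.get_calibration("wrist")["pose"])
E
```

```text
clock: 2.8
position: [0.4365, 0.0969, 0.4522]
ee_rot: [3.083, 0.6, 0.002]
force: [1.2, -0.0, -0.5]
width: 0.979
gripper_force: 0.0
clock: 3.3
position: [0.4476, 0.2731, 0.4699]
ee_rot: [-3.079, -0.609, -0.001]
force: [-0.4, -0.2, -0.1]
width: 0.982
gripper_force: 0.0
shift [0.0016, 0.0014, -0.0005] heading -67.76 n 0.0 clock 3.35
```

View pics/w1.png

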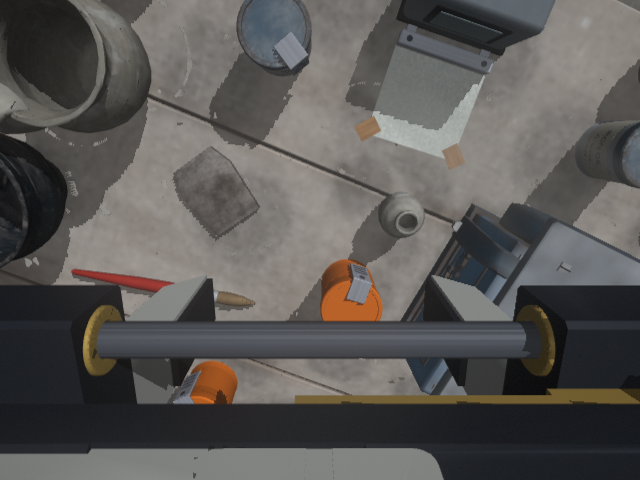

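The wrist view shows the slab (corners near (213,147), (174,178), (217,240), (259,207)), the bar at (445,48), the sheet, vase_a at (403,215) and the tagged tin at (274,32) with its lip at (290,50). Next I'll enlarge the slab and reader.

Run:
```python
import cv2,numpy as np
im=cv2.imread("pics/w1.png")
f=lambda r,c:cv2.resize(im[r:r+140,c:c+100],None,fx=4,fy=4,interpolation=cv2.INTER_CUBIC)
cv2.imwrite("pics/crop1.png",np.hstack([f(125,165),f(10,395)]))
```

```text
(no output)
```

View pics/crop1.png

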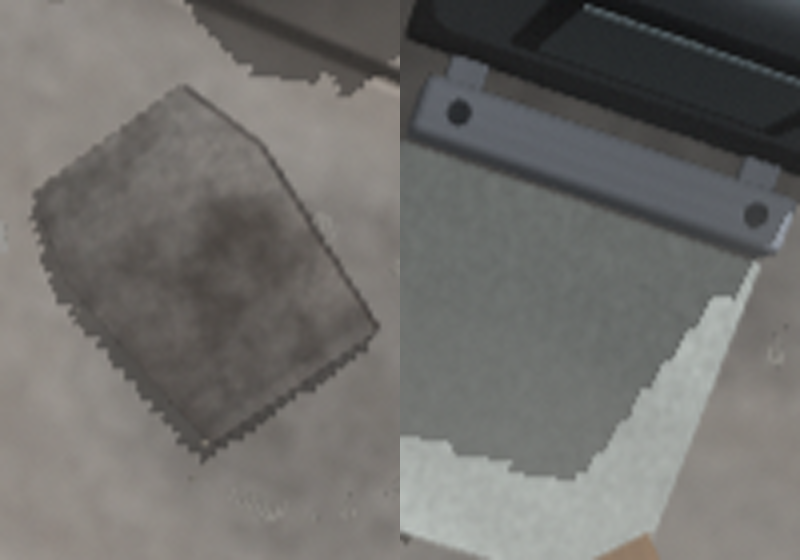

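Run:
```python
from h import *
c=arm.get_calibration("wrist");c["pose"]=np.load("w1pose.npy")
a=lambda x,y,z:ray("wrist",(125+y/4,165+x/4),z,c)
b=lambda x,y,z:ray("wrist",(10+y/4,395+(x-400)/4),z,c)
A,B=a(376,324,.008),a(205,440,.008);C,D=a(185,87,.008),a(36,190,.008)
E=a(265,146,.008)
u=(A+B)/2;v=(C+D)/2
hd=lambda d:np.round(np.degrees(np.arctan2(d[1],d[0])),2)
print("slab",A,B,C,D,"w",np.linalg.norm(A-B),"cut",np.linalg.norm(C-D),"L",np.linalg.norm(u-v),"mid",(u+v)/2,"axis",hd(v-u),"edge",hd(B-A),hd(D-C),"side",hd(E-A))
L,Rr=b(414,127,.012),b(770,249,.012)
yd=L-Rr;m=(L+Rr)/2;th=np.radians(hd(yd)-90);X=np.array([np.cos(th),np.sin(th)])
print("bar",L,Rr,np.linalg.norm(yd),"th",np.degrees(th),"origin",m-.043*X)
print("sheet side",hd(b(757,262,0)-b(650,535,0)))
tc=ray("wrist",(32,274),.072,c);lip=ray("wrist",(50,290.5),.075,c);print("tin",tc,lip,hd(lip-tc))
print("vase",ray("wrist",(221,405),.064,c),"plain",ray("wrist",(150,615),.072,c))
```

```text
slab [0.40668646 0.32499409] [0.35626376 0.35875794] [0.44838099 0.39491768] [0.40651846 0.4241328 ] w 0.060683158061618475 cut 0.051048941938315794 L 0.08179292173614484 mid [0.40446242 0.37570063] axis 55.8 edge 146.19 145.09 side 52.05
bar [0.61779217 0.25289367] [0.62645004 0.15683083] 0.09645220617260915 th 5.150000000000006 origin [0.57929469 0.20100242]
sheet side 5.21
tin [0.57036659 0.3610286 ] [0.56213555 0.34244973] -113.89
vase [0.4612426  0.18248108] plain [0.59697826 0.0345884 ]
```

Run:
```python
from h import *
print(arm.observe()["joints"]);to(.36,.31,.34,-34.2)
```

```text
[-0.20634696  0.27401132 -0.55484827  1.68487826  0.15119105  1.22562335
 -1.9784079 ]
shift [-0.0666, -0.0695, 0.1296] heading -67.76 roll -0.5857 steps 3.9 n 3.2 clock 3.35
```

```bash
python3 -m inch '-0.017 -0.017 0.032 -0.147 0.09; -0.033 -0.035 0.065 -0.293 0.09; -0.05 -0.052 0.097 -0.44 0.09; -0.067 -0.07 0.13 -0.586 0.09; -0.067 -0.07 0.13 -0.586 0.09'
python3 - <<'E'
from h import *
im=arm.get_image("wrist");cv2.imwrite("pics/w2.png",im[...,::-1])
np.save("w2pose.npy",arm.get_calibration("wrist")["pose"]);to(.36,.31,.34,-34.2)
print(arm.observe()["joints"])
E
```

```text
clock: 3.85
position: [0.3569, 0.3072, 0.3362]
ee_rot: [2.772, 1.474, -0.011]
force: [0.0, -0.1, 1.3]
width: 0.978
gripper_force: 0.0
shift [0.0028, -0.0007, -0.002] heading -34.33 roll -0.0023 steps 0.0 n 0.1 clock 3.9
[-0.27351122  0.34874851 -0.68521048  1.97486166  0.27586921  0.91543025
 -1.69953867]
```

View pics/w2.png

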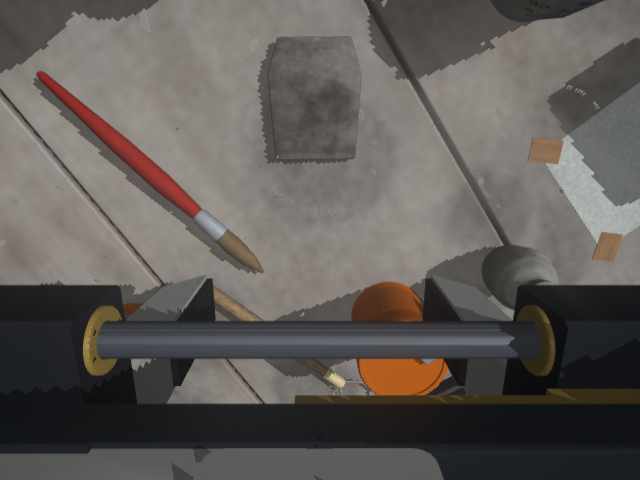

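The slab is seen near upright in the image: rear end edge (276,158)-(354,158), widest at (268,75)/(361,75), and cut end at (279,37)-(352,37).

Run:
```python
from h import *
c=arm.get_calibration("wrist");c["pose"]=np.load("w2pose.npy")
g=lambda x,y,z=.008:ray("wrist",(y,x),z,c)
A,B,C,D,E,F=g(276,158),g(354.5,158),g(361,75),g(352,37.5),g(279,37),g(268,75)
hd=lambda d:np.round(np.degrees(np.arctan2(d[1],d[0])),2);n=np.linalg.norm
print(n(A-B),n(C-F),n(D-E),"L",n((A+B)/2-(D+E)/2),"ax",hd((D+E)/2-(A+B)/2),hd(A-B),hd(F-C))
m=(A+B+D+E)/4;m2=((A+B)/2+0*m);print(m,(A+B)/2,(C+F)/2)
to(*m,.183,-34.2)
print("pen tip",g(262,271,0))
```

```text
0.05990320668295472 0.06718351948962653 0.05148677378611381 L 0.08398195803805665 ax 55.46 145.72 145.71
[0.40681084 0.37960208] [0.38300209 0.34501327] [0.41597352 0.39409465]
shift [0.0873, -0.0012, 0.1547] heading -34.33 roll -0.0023 steps 0.0 n 3.6 clock 3.9
pen tip [0.29182669 0.29194528]
```

```bash
python3 -m inch '0.029 0 0.04 0 0.0918; 0.058 -0.001 0.08 0 0.0918; 0.087 -0.001 0.12 0 0.0918; 0.087 -0.001 0.145 0 0.0918; 0.087 -0.001 0.152 0 0.0918'
python3 - <<'E'
from h import *
to(.4068,.3796,.1805,-34.4)
E
```

```text
clock: 4.4
position: [0.4097, 0.3798, 0.1855]
ee_rot: [2.78, 1.459, -0.004]
force: [-0.2, -0.5, 0.2]
width: 1.0
gripper_force: 0.0
shift [-0.0018, -0.0023, 0.005] heading -34.6 roll -0.0034 steps 0.0 n 0.1 clock 4.4
```

```bash
python3 -m inch '-0.002 -0.002 0.004 0 0.0918; -0.002 -0.002 0.004 0 0.06; -0.002 -0.002 0.004 0 0.05; -0.002 -0.002 0.004 0 0.05; -0.002 -0.002 0.004 0 0.05' 15; python3 -m inch '0 0 0 0 0.05; 0 0 0 0 0.05;0 0 0 0 0.05' 15;  python3 - <<'E'
from h import *
s=arm.observe();print(s["width"]*.0918,s["joints"]);to(.47,.315,.181,-60);to(.535,.22,.181,-60)
E
```

```text
clock: 4.9
position: [0.4058, 0.3808, 0.1847]
ee_rot: [-2.778, -1.465, -0.003]
force: [0.4, 0.4, 5.4]
width: 0.707
gripper_force: 15.2
clock: 5.2
position: [0.4058, 0.381, 0.1846]
ee_rot: [-2.779, -1.465, -0.003]
force: [-0.8, -1.0, 8.9]
width: 0.706
gripper_force: 15.2
0.06483742889266936 [-0.47649008  0.66585178 -0.52957733  1.91603248  0.51021447  0.69408127
 -1.91375908]
shift [-0.0182, 0.0903, 0.0037] heading -34.39 roll 0.447 steps 3.0 n 1.8 clock 5.2
shift [-0.0599, 0.1975, 0.0036] heading -34.39 roll 0.447 steps 3.0 n 4.1 clock 5.2
```

```bash
python3 -m inch '-0.002 0.01 -0.002 0.06 0.05; -0.006 0.03 -0.002 0.16 0.05; -0.010 0.05 -0.002 0.26 0.05; -0.014 0.07 -0.002 0.36 0.05; -0.018 0.09 -0.002 0.447 0.05' 20
python3 - <<'E'
from h import *
s=arm.observe();print(s["width"]*.0918,s["joints"]);to(.535,.22,.184,-62)
E
```

```text
clock: 5.7
position: [0.4706, 0.3134, 0.1856]
ee_rot: [3.037, 0.803, -0.0]
force: [-0.2, -0.1, -0.9]
width: 0.704
gripper_force: 19.9
0.06460436222850093 [-0.38674656  0.65069157 -0.41905762  1.89882989  0.4055859   0.67640344
 -2.1045932 ]
shift [0.0098, 0.113, 0.0017] heading -60.39 roll 0.0281 steps 0.2 n 2.3 clock 5.7
```

```bash
python3 -m inch '0 0 0.0015 0 0.05; 0.002 0.025 0.0015 0 0.05; 0.004 0.05 0.0015 0 0.05; 0.007 0.08 0.0015 0.02 0.05; 0.010 0.113 0.0015 0.028 0.05' 20
python3 - <<'E'
from h import *
s=arm.observe();print(s["width"]*.0918,s["joints"]);to(.56,.201,.184,-84.85)
E
```

```text
clock: 6.2
position: [0.5352, 0.222, 0.1847]
ee_rot: [-3.045, -0.77, -0.001]
force: [-0.3, 1.6, 3.4]
width: 0.7
gripper_force: 19.9
0.06429496361347524 [-0.19179401  0.66807229 -0.42151784  1.86421942  0.40613727  0.69346745
 -1.92485429]
shift [0.0118, 0.0303, 0.0007] heading -61.62 roll 0.4054 steps 2.7 n 0.7 clock 6.2
```

```bash
python3 -m inch '0.001 0.006 0 0.08 0.05; 0.002 0.012 0 0.18 0.05; 0.004 0.018 0 0.28 0.05; 0.005 0.024 0 0.38 0.05; 0.005 0.024 0 0.405 0.05' 20
python3 - <<'E'
from h import *
im=arm.get_image("wrist");cv2.imwrite("pics/w3.png",im[...,::-1])
np.save("w3pose.npy",arm.get_calibration("wrist")["pose"]);to(.56,.201,.184,-84.85)
E
```

```text
clock: 6.7
position: [0.5517, 0.2025, 0.1847]
ee_rot: [3.139, 0.135, 0.003]
force: [2.0, -0.6, 3.0]
width: 0.701
gripper_force: 19.9
shift [0.0083, 0.0024, 0.0006] heading -84.98 roll -0.0022 steps 0.0 n 0.2 clock 6.75
```

View pics/w3.png

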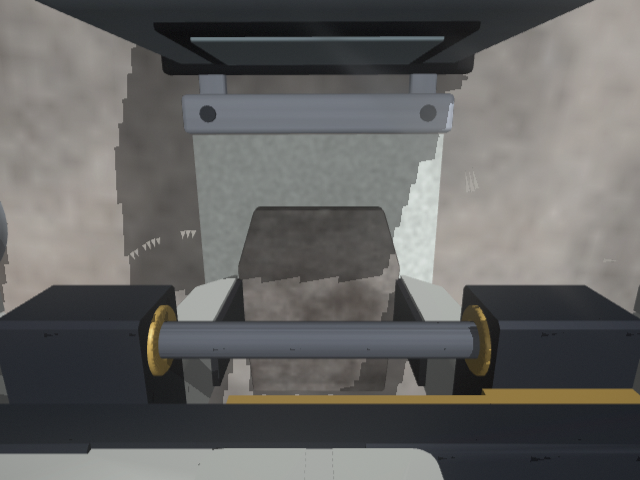

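The slab's cut end edge is at (257,208)-(382,208). The bar's lower front edge is at (184,131)-(452,132), nearly parallel. Now the remaining gap.

Run:
```python
from h import *
c=arm.get_calibration("wrist");c["pose"]=np.load("w3pose.npy");p,r=T()
im=cv2.imread("pics/w3.png");gray=cv2.cvtColor(im,cv2.COLOR_BGR2GRAY).astype(float)
def edge(c0,c1,r0,r1):
    g=np.abs(np.diff(cv2.GaussianBlur(gray,(0,0),1),axis=0));cs=np.arange(c0,c1,3)
    rr=np.array([r0+np.argmax(g[r0:r1,k]) for k in cs]);f=np.polyfit(cs,rr,1)
    for _ in range(3): k=abs(rr-np.polyval(f,cs))<1.5;f=np.polyfit(cs[k],rr[k],1)
    return f
def tool(x,y,z): q=ray("wrist",(y,x),z,c);return r.inv().apply([q[0]-p[0],q[1]-p[1],0])[:2]*1000
fb=edge(200,440,122,140);fs=edge(268,372,200,216);print(fb,fs)
for n,f,xs,z in(("bar",fb,(183.5,452),.012),("bar0",fb,(193,443),.0),("slab",fs,(256,383),.008)):
    a,b=[tool(x,np.polyval(f,x)+.5,z) for x in xs];d=b-a;print(n,a,b,"mid",(a+b)/2,"len",np.linalg.norm(d),"ang",np.degrees(np.arctan2(d[0],d[1])))
for y in(150,270):print(y)
print("sheet", [tool(x,y,0) for x,y in((195,150),(205,275),(442,150),(434,275))])
print("slabwid",tool(238,278,.008),tool(400,278,.008))
```

```text
[-5.87081445e-03  1.35245303e+02] [-1.51907094e-16  2.05000000e+02]
bar [ 69.51909957 -48.91773007] [70.16021455 50.58004095] mid [69.83965706  0.83115544] len 99.49983651943576 ang 0.3691808789556222
bar0 [ 69.20043086 -49.03232903] [69.84416726 50.87227261] mid [69.52229906  0.91997179] len 99.90667557363216 ang 0.3691808789556515
slab [ 42.00511558 -23.78800263] [42.03332416 26.87489928] mid [42.01921987  1.54344832] len 50.66290976957665 ang 0.031901697789625955
150
270
sheet [array([ 63.17115687, -48.73027429]), array([  9.2434111 , -48.77669237]), array([63.24167809, 51.02655345]), array([ 9.2788813 , 52.03024928])]
slabwid [ 11.03612481 -32.62206281] [11.05941982 35.38174897]
```

```bash
python3 -m inch '0.005 0 0 -0.003 0.05; 0.012 -0.0003 0 -0.006 0.05; 0.019 -0.0005 0 -0.006 0.05; 0.023 -0.0005 0 -0.006 0.05; 0.025 -0.0005 0 -0.006 0.05' 20;python3 -m inch '0.001 0 0 0 0.05; 0.002 0 0 0 0.05; 0.003 0 0 0 0.05; 0.004 0 0 0 0.05; 0.005 0 0 0 0.05' 20
cat > e.py <<'E'
from h import *
def edges(n,rb,rs):
    im=arm.get_image("wrist");cv2.imwrite(f"pics/{n}.png",im[...,::-1]);c=arm.get_calibration("wrist");to(.58,.2,.18,-84.85)
    return im,c
E
python3 - <<'E'
from e import *
im,_=edges("w4",0,0)
cv2.imwrite("pics/w4c.png",cv2.resize(im[80:290,150:480,::-1],None,fx=2.4,fy=2.4))
E
```

```text
clock: 7.25
position: [0.574, 0.2064, 0.1844]
ee_rot: [3.137, 0.157, -0.006]
force: [-9.4, -1.3, 15.3]
width: 0.704
gripper_force: 20.5
clock: 7.75
position: [0.5786, 0.207, 0.1845]
ee_rot: [3.137, 0.157, -0.006]
force: [-8.1, -0.3, 13.2]
width: 0.702
gripper_force: 20.4
shift [0.0005, 0.0071, 0.0045] heading -84.27 roll 0.0101 steps 0.1 n 0.2 clock 7.8
```

View pics/w4c.png

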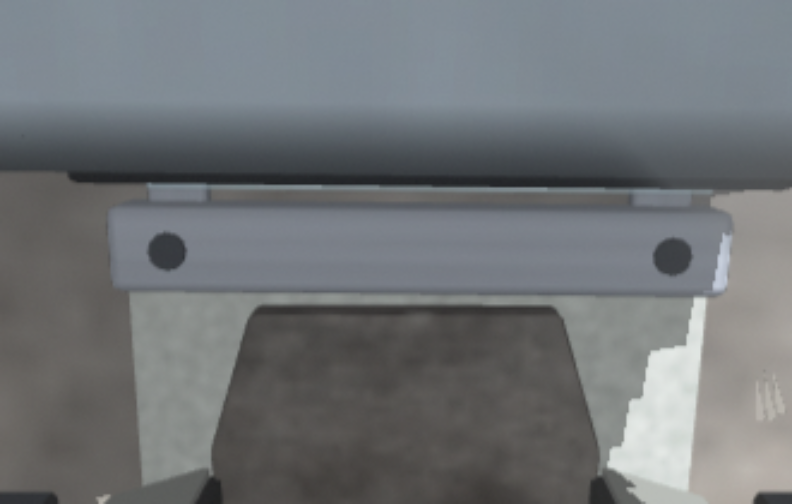

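The crop shows the gap nearly closed: bar front at row 292, slab edge at row 307, about 2.5 mm. The bar is tilted about 0.5° and the slab's middle (405) lies 2.4 mm left of the bar's middle (420). I'll correct both and close the gap.

```bash
python3 -m inch '0 0.001 -0.0015 0.005 0.05; 0 0.002 -0.0025 0.009 0.05; 0.001 0.002 -0.0025 0.009 0.05; 0.003 0.002 -0.0025 0.009 0.05; 0.0045 0.002 -0.0025 0.009 0.05' 20
python3 - <<'E'
from e import *
im,c=edges("w5",0,0)
cv2.imwrite("pics/w5c.png",cv2.resize(im[80:290,150:480,::-1],None,fx=2.4,fy=2.4))
E
```

```text
clock: 8.3
position: [0.5831, 0.2045, 0.1855]
ee_rot: [3.136, 0.139, -0.01]
force: [-13.6, -1.6, 6.4]
width: 0.701
gripper_force: 20.5
shift [-0.0034, 0.0043, 0.0055] heading -84.91 roll -0.0011 steps 0.0 n 0.2 clock 8.35
```

View pics/w5c.png

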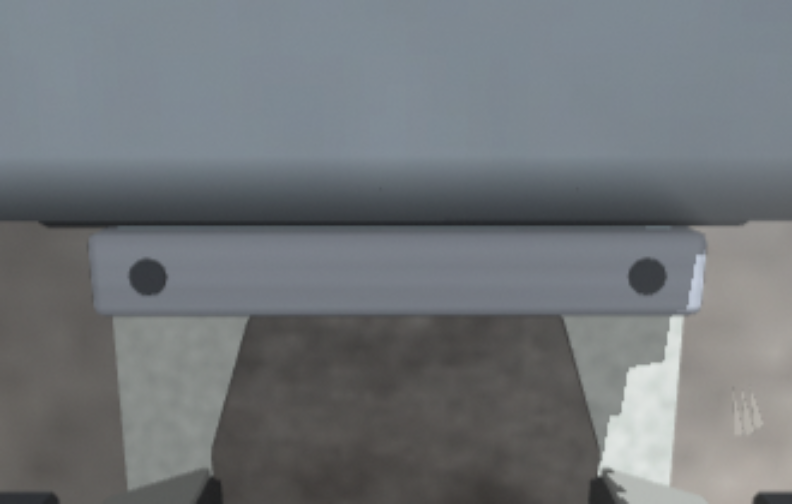

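The slab is now flush and square, with the bar edge level at row 315. The bar's middle is at 398 and the slab's at 406, so it sits about 1.3 mm to the right. I'll back off, shift it and push again.

```bash
python3 -m inch '-0.003 0 0 0 0.05; -0.005 -0.0015 0 0 0.05; -0.003 -0.0015 0 0 0.05; 0 -0.0015 0 0 0.05; 0.0005 -0.0015 0 0 0.05' 20
python3 - <<'E'
from e import *
im,c=edges("w6",0,0)
# row profile transitions: bar ends at mid-bar row, slab edges just below bar
g=cv2.GaussianBlur(cv2.cvtColor(im,cv2.COLOR_RGB2GRAY),(0,0),1).astype(float)
for r in(190,200,203,206,218,222,226,230):
    d=np.diff(g[r]);k=[i for i in range(160,470) if abs(d[i])>4 and abs(d[i])==max(abs(d[i-3:i+4]))];print(r,k)
for cc in(200,230,260,300,340,380,400,420):
    d=np.diff(g[195:235,cc]);print(cc,195+np.argmax(abs(d)),round(max(abs(d)),1),end=" | ")
E
```

```text
clock: 8.85
position: [0.5831, 0.2068, 0.1857]
ee_rot: [3.137, 0.14, -0.011]
force: [-13.5, -1.6, 4.6]
width: 0.701
gripper_force: 20.5
shift [-0.0036, 0.0065, 0.0057] heading -84.88 roll -0.0005 steps 0.0 n 0.2 clock 8.9
190 [194, 211, 223, 419, 431, 445, 449]
200 [194, 195, 211, 223, 419, 431, 443, 448]
203 [194, 213, 221, 421, 427, 442, 447]
206 [194, 442, 447]
218 [202, 250, 385, 433, 439]
222 [203, 249, 386, 432, 439]
226 [203, 248, 387, 388, 432, 438]
230 [203, 247, 389, 426, 431, 438]
200 209 8.0 | 230 211 12.0 | 260 210 14.0 | 300 210 13.0 | 340 210 12.0 | 380 209 10.0 | 400 211 11.0 | 420 232 29.0 |
```

```bash
python3 -m inch '-0.003 0 0 0 0.05; -0.005 0.0011 0 0 0.05; -0.003 0.0011 0 0 0.05; 0 0.0011 0 0 0.05; 0.0005 0.0011 0 0 0.05' 20
python3 - <<'E'
from e import *
im,c=edges("w7",0,0)
g=cv2.GaussianBlur(cv2.cvtColor(im,cv2.COLOR_RGB2GRAY),(0,0),1).astype(float)
for r in(190,200,218,222,226,230):
    d=np.diff(g[r]);k=[i for i in range(160,470) if abs(d[i])>4 and abs(d[i])==max(abs(d[i-3:i+4]))];print(r,k)
for cc in(200,230,260,300,340,380,400,420):
    d=np.diff(g[195:235,cc]);print(cc,195+np.argmax(abs(d)),round(max(abs(d)),1),end=" | ")
E
```

```text
clock: 9.4
position: [0.5834, 0.2053, 0.1857]
ee_rot: [3.136, 0.139, -0.012]
force: [-15.8, -2.2, 7.3]
width: 0.704
gripper_force: 20.6
shift [-0.0038, 0.005, 0.0057] heading -84.91 roll -0.001 steps 0.0 n 0.2 clock 9.45
190 [189, 190, 207, 218, 415, 426, 427, 440, 444]
200 [190, 206, 219, 414, 426, 438, 443]
218 [198, 250, 385, 429, 435]
222 [199, 249, 386, 387, 428, 435]
226 [199, 248, 388, 428, 434]
230 [199, 247, 389, 422, 427, 434]
200 211 9.0 | 230 211 11.0 | 260 210 14.0 | 300 210 13.0 | 340 210 14.0 | 380 210 12.0 | 400 211 11.0 | 420 231 31.0 |
```

```bash
python3 -m inch '-0.001 0 0 0 0.07; -0.001 0 0 0 0.0918; -0.001 0 0 0 0.0918; -0.001 0 -0.002 0 0.0918; -0.001 0 -0.03 0 0.0918'; python3 -m inch '0 0 -0.045 0 0.0918; -0.02 0 -0.09 0 0.0918; -0.05 0 -0.13 0 0.0918; -0.07 0 -0.16 0 0.0918; -0.07 0 -0.16 0 0.0918'
python3 - <<'E'
from e import *
im,c=edges("w8",0,0);np.save("w8pose.npy",c["pose"]);print(arm.observe()["joints"])
E
```

```text
clock: 9.95
position: [0.5843, 0.2046, 0.2143]
ee_rot: [3.137, 0.137, -0.007]
force: [0.1, -0.9, -0.4]
width: 0.994
gripper_force: 0.0
clock: 10.45
position: [0.5143, 0.2004, 0.3817]
ee_rot: [-3.136, -0.14, -0.011]
force: [1.0, 0.6, 0.5]
width: 1.0
gripper_force: 0.0
shift [0.0636, 0.0057, 0.1998] heading -84.94 roll -0.0015 steps 0.0 n 4.2 clock 10.5
[-0.16017844  0.37502679 -0.40846448  1.76171429  0.17159201  1.03439254
 -2.1130441 ]
```

View pics/w8.png

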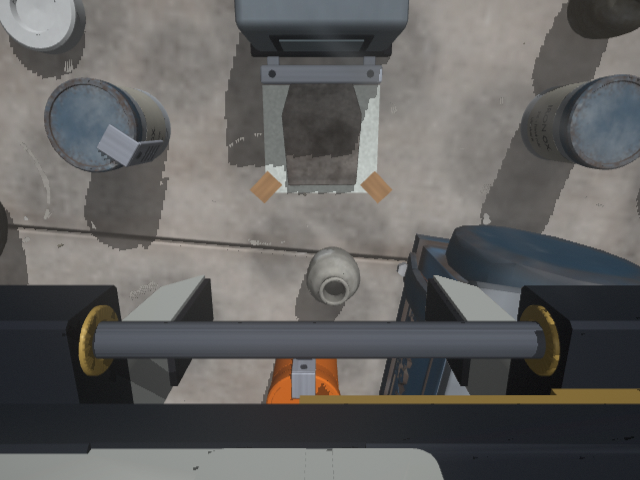

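The slab lies flush and square, centred under the bar (bar 262–382, slab rear end 287–360). The tagged tin's lid is at (91,125) with its lip near (118,144). All 10 views are used, so I'll go on numerically.

Run:
```python
from h import *
c=arm.get_calibration("wrist")
g=lambda x,y,z:ray("wrist",(y,x),z,c)
hd=lambda d:np.round(np.degrees(np.arctan2(d[1],d[0])),2)
L,Rr=g(262,82.5,.012),g(382,82.5,.012);m=(L+Rr)/2;th=np.radians(hd(L-Rr)-90);X=np.array([np.cos(th),np.sin(th)])
print("bar len",np.linalg.norm(L-Rr),"th",np.degrees(th),"origin",m-.043*X)
a,b=g(287,184.5,.008),g(360,184.5,.008);print("slab rear",a,b,"hd",hd(a-b),"centre",(a+b)/2+.0425*X)
t=g(91,125,.072);l=g(117,143,.075);print("tin",t,l,hd(l-t))
for q in("tin","tag"):
    arm.get_image("wrist")
    for d in arm.place_of("wrist",q):print(q,round(float(d["conf"]),2),np.round(d["point"]),g(d["point"][1],d["point"][0],0 if q=="tin" else .046))
# go: camera above tin, tool y heading -24 => x heading 66
h=np.radians(66);to(*(t-.10*np.array([np.cos(h),np.sin(h)])),.36,-24)
```

```text
bar len 0.09788033522162588 th 5.099999999999994 origin [0.57884872 0.20180373]
slab rear [0.53527658 0.22864444] [0.5410077  0.16457623] hd 95.11 centre [0.58047389 0.20038834]
tin [0.5742143  0.36264845] [0.56380453 0.34376457] -118.87
tin 0.97 [127. 132.] [0.57177755 0.366448  ]
tin 0.86 [359. 305.] [0.35723562 0.19911937]
tin 0.46 [156. 144.] [0.54760599 0.35655327]
tag 0.74 [353. 303.] [0.39288446 0.20216764]
tag 0.7 [155. 139.] [0.55368003 0.34111939]
shift [0.024, -0.0706, 0.0154] heading -85.01 roll -1.0648 steps 7.1 n 1.5 clock 10.7
```

```bash
python3 -m inch '0.005 -0.014 0.003 -0.14 0.0918; 0.01 -0.028 0.006 -0.28 0.0918; 0.015 -0.042 0.009 -0.42 0.0918; 0.02 -0.056 0.012 -0.56 0.0918; 0.024 -0.07 0.015 -0.7 0.0918'; python3 -m inch '0 0 0 -0.14 0.0918; 0 0 0 -0.28 0.0918; 0 0 0 -0.37 0.0918; 0 0 0 -0.37 0.0918; 0 0 0 -0.37 0.0918'
python3 - <<'E'
from e import *
im,c=edges("w9",0,0);np.save("w9pose.npy",c["pose"])
g=lambda x,y,z:ray("wrist",(y,x),z,c)
hd=lambda d:np.round(np.degrees(np.arctan2(d[1],d[0])),2)
print(proj("wrist",[[.573,.364,.072],[.559,.334,.075]],c))
for q in("tin","tag"):
    for d in (arm.silhouettes if q=="tin" else arm.place_of)("wrist",q):
        print(q,round(float(d["conf"]),2),np.round(d["point"]))
        if q=="tin":
            m=d["region"];ys,xs=np.where(m);print(xs.min(),xs.max(),ys.min(),ys.max(),m.sum())
# blue lid vs grey lip: print coarse colour stats
b=im[20:180,220:420].astype(int);hsv=cv2.cvtColor(im,cv2.COLOR_RGB2HSV)
for y in range(24,190,6):print(y,''.join('%4d'%(im[y,x,2].astype(int)-im[y,x,0]) for x in range(230,410,6)))
E
```

```text
clock: 11.2
position: [0.5339, 0.2714, 0.3598]
ee_rot: [-2.898, -1.213, 0.004]
force: [0.2, -0.2, 0.2]
width: 1.002
gripper_force: 0.0
clock: 11.7
position: [0.5335, 0.2709, 0.3605]
ee_rot: [-2.632, -1.714, 0.002]
force: [-0.1, -0.6, 0.1]
width: 0.999
gripper_force: 0.0
shift [-0.0459, 0.0714, 0.1807] heading -23.84 roll 1.0648 steps 7.1 n 4.0 clock 11.75
[[ 73.877574   314.91546748]
 [128.60219232 313.89652577]]
tin 0.85 [ 70. 313.]
262 364 13 129 9191
tin 0.76 [381. 188.]
165 210 357 402 992
tag 0.69 [128. 305.]
tag 0.62 [362. 194.]
24   -7  -8  -8 -10  -8  -7  -8  -6  -8   2  -2   0   6   7  13  17  13  11  -1  -3  -9  -8  -7  -9  -7  -9  -9  -8  -8  -8
30   -8  -7  -7  -9  -8  -7  -8  -7   8   7   3  21  19  23  22  17  16  15   0  -5  -7  -9  -9  -8  -7  -9  -9  -8  -9 -10
36   -6  -7  -7  -8  -8  -8  -7  -2   4  14  21  28  26  28  24  22  19  19  19   6  -2  -9 -10 -10  -9 -10  -8 -10  -9  -9
42   -7  -8  -8  -8  -8  -9  -8  -4   1  15  23  27  28  29  27  24  21  18  17  14  -1  -4 -10 -13 -10 -11  -9  -9  -9  -9
48   -7  -8  -8  -7  -8  -8  -4   3  22  19  26  29  29  28  26
[... 2227 characters left out ...]
-15 -14 -15 -15 -13 -13 -13 -13 -12 -11 -13 -12 -10 -11 -10  -8  -6  -5  -5
162  -14 -13 -13 -13 -13 -11 -11 -12 -12 -12 -13 -12 -14 -12 -12 -15 -13 -12 -11 -12 -13 -12 -13 -11  -6  -7  -7  -5  -5  -5
168  -14 -14 -14 -12 -12 -13 -12 -12 -13 -10 -12 -13 -13 -14 -14 -14 -13 -14 -13 -11 -13 -12 -11  -6  -7  -6  -6  -5  -5  -5
174  -13 -14 -13 -14 -15 -12 -11 -12 -13 -13 -11 -13 -13 -14 -13 -13 -13 -14 -14 -12  -9  -6  -6  -7  -6  -6  -6  -5  -6  -5
180  -14 -14 -13 -13 -14 -12 -11 -12 -12 -12 -13 -12 -13 -13 -13 -13 -14 -12 -12  -8  -7  -5  -6  -7  -6  -6  -5  -6  -5  -5
186   -7 -13 -13 -14 -13 -13 -13 -12 -13 -12 -12 -12 -13 -12 -12 -13 -12  -7  -6  -6  -9  -6  -5  -6  -5  -5  -6  -4  -5  -5
```

Run:
```python
from h import *
im=cv2.imread("pics/w9.png");c=arm.get_calibration("wrist");c["pose"]=np.load("w9pose.npy")
d=cv2.GaussianBlur(im[...,0].astype(np.float32)-im[...,2],(0,0),1.2)
m=((d>4)*255).astype(np.uint8);m[:, :240]=0;m[:,390:]=0;m[140:]=0
n,l,st,_=cv2.connectedComponentsWithStats(m);k=1+np.argmax(st[1:,4]);cn=max(cv2.findContours((l==k).astype(np.uint8),0,1)[0],key=len)[:,0].astype(float)
w=np.array([ray("wrist",(p[1],p[0]),.072,c) for p in cn])
hd=lambda d:np.degrees(np.arctan2(d[1],d[0]))
from scipy.optimize import least_squares
# circle fit on contour away from tag side
top=cn[:,1]<85
f=least_squares(lambda q:np.hypot(*(w[top]-q[:2]).T)-q[2],[.573,.364,.032],loss="soft_l1",f_scale=.001);print("circle",f.x)
f2=least_squares(lambda q:np.hypot(*(w[top]-q).T)-.032,[.573,.364],loss="soft_l1",f_scale=.001);t=f2.x;print("fixed r",t)
# lip: side edges via horizontal gradients
g=cv2.cvtColor(im,cv2.COLOR_BGR2GRAY).astype(int)
for y in range(86,132,4):print(y,' '.join('%3d'%v for v in g[y,284:336:2]))
```

```text
circle [0.57362548 0.366239   0.02803173]
fixed r [0.57157083 0.36167499]
86 114 115 117 118 116 114 109 113 111 109 109 107 106 103 100 103 102 107 109 113 114 114 117 118 116 114
90 115 116 120 122  85  92  98 150 147 148 149 145 147 150 142 133 125 131 131 120 116 112 116 117 118 119
94 117 119 122  96  81  81 114 149 147 150 152 145 148 153 150 145 143 145 148 150 153 158 115 117 118 116
98 120 109  90 119  85  82 135 147 147 150 150 145 147 154 149 144 143 147 149 150 154 163 114 113 115 119
102 108 108 107  82  79  75 144 147 147 150 149 145 148 153 148 143 144 148 149 152 154 144 115 109 114 114
106 120  99  84  73  77  71 145 147 148 151 147 146 151 152 147 142 143 149 148 153 153 120 112 115 114 112
110 129 125 109  92  72  78 146 146 148 150 146 146 151 151 146 142 146 150 148 153 155 114 112 114 109  90
114  78  61  92  77  78  91 147 145 149 151 147 148 152 151 144 143 145 149 147 153 160  91  83  93  98  97
118  92  93  94  86  68 108 147 147 149 151 145 148 152 148 146 143 146 148 149 152 166 108  99  96  83  74
122  93  92  92  94  93 130 147 147 149 149 145 147 151 147 143 143 147 148 151 151 146 116 140 151 152 153
126  93  93  94  92  94 120 128 131 142 145 146 149 152 148 143 143 148 147 152 152 147 153 152 151 151 152
130 152 137 146 145 146 145 147 147 146 144 136 129 126 126 127 141 138 138 142 143 154 153 152 150 152 154
```

Run:
```python
from h import *
c=arm.get_calibration("wrist");c["pose"]=np.load("w9pose.npy")
g=lambda x,y,z=.075:ray("wrist",(y,x),z,c)
hd=lambda d:np.degrees(np.arctan2(d[1],d[0]))
a,b,p,q=g(296.7,94),g(294,122),g(327.3,94),g(324.4,122)
print("sides",hd(b-a),hd(q-p),"w",np.linalg.norm(a-p))
TL,TR,BL,BR=g(297,88.5),g(327.5,92.3),g(293.8,125),g(324,129.3)
print("ends",hd(TR-TL)-90,hd(BR-BL)-90,"len",np.linalg.norm((TL+TR-BL-BR)/2))
for H in(-117,-119,-121):
    u=np.array([np.cos(np.radians(H)),np.sin(np.radians(H))]);print(H,"tin centre from lip",(BL+BR)/2-.035*u,(TL+TR)/2-.011*u)
for t in([.5716,.3617],[.573,.364]):print(t,hd((BL+BR)/2-t))
to(.5725,.3625,.25,-28)
```

```text
sides -120.46283380618804 -119.7125605156481 w 0.0192047741471196
ends -120.50484162185218 -121.63041730602711 len 0.022338034462663855
-117 tin centre from lip [0.57233505 0.36729351] [0.57245789 0.36534071]
-119 tin centre from lip [0.57341372 0.36671997] [0.5727969  0.36516046]
-121 tin centre from lip [0.57447171 0.36610913] [0.57312941 0.36496848]
[0.5716, 0.3617] -120.63269558053868
[0.573, 0.364] -120.69047288945757
shift [0.0995, -0.0009, 0.1112] heading -23.78 roll 0.0737 steps 0.5 n 3.0 clock 11.85
```

```bash
python3 -m inch '0.03 0 0.01 0.06 0.0918; 0.065 -0.001 0.02 0.117 0.0918; 0.1 -0.001 0.04 0.117 0.0918; 0.101 -0.001 0.07 0.117 0.0918; 0.101 -0.001 0.09 0.117 0.0918'
python3 - <<'E'
from h import *
print(arm.observe()["joints"]);to(.573,.364,.197,-30.5)
E
```

```text
clock: 12.35
position: [0.5723, 0.3653, 0.2694]
ee_rot: [-2.725, -1.562, 0.002]
force: [0.5, -1.0, 0.8]
width: 0.997
gripper_force: 0.0
[-0.30816243  0.71352457 -0.55510425  1.53507843  0.41750333  1.014679
 -1.5067401 ]
shift [-0.0006, 0.0013, 0.0724] heading -30.35 roll 0.0027 steps 0.0 n 1.4 clock 12.35
```

```bash
python3 -m inch '0 0.001 0.02 0 0.0918; 0 0.001 0.045 0 0.0918; 0 0.001 0.065 0 0.0918; 0 0.001 0.072 0 0.0918; 0 0.001 0.072 0 0.075' 15; python3 -m inch '0 0 0 0 0.065; 0 0 0 0 0.055; 0 0 0 0 0.055; 0 0 0 0 0.055; 0 0 0 0 0.055' 15
python3 - <<'E'
from h import *
s=arm.observe();print(s["width"]*92);to(.573,.364,.197,-30.5)
E
```

```text
clock: 12.85
position: [0.5734, 0.3633, 0.1987]
ee_rot: [2.726, 1.561, -0.003]
force: [-0.2, -0.6, -0.3]
width: 0.954
gripper_force: 0.0
clock: 13.35
position: [0.5736, 0.3642, 0.2008]
ee_rot: [-2.725, -1.562, -0.003]
force: [-2.5, 0.8, 6.0]
width: 0.695
gripper_force: 15.0
63.966352987047465
shift [-0.0005, -0.0005, 0.0038] heading -30.36 roll 0.0025 steps 0.0 n 0.1 clock 13.35
```

```bash
python3 -m inch '0 0 -0.005 0 0.055; 0 0 -0.02 0 0.055; 0 0 -0.04 0 0.055; 0 0 -0.065 0 0.055; 0 0 -0.08 -0.1 0.055' 25; python3 -m inch '0 0 0 -0.13 0.055; 0 0 0 -0.27 0.055; 0 0 0 -0.41 0.055; 0 0 0 -0.55 0.055; 0 0 0 -0.69 0.055'; python3 -m inch '0 0 0 -0.14 0.055; 0 0 0 -0.28 0.055; 0 0 0 -0.42 0.055; 0 0 0 -0.56 0.055; 0 0 0 -0.7 0.055'; python3 -m inch '0 0 0 -0.14 0.055; 0 0 0 -0.28 0.055; 0 0 0 -0.42 0.055; 0 0 0 -0.56 0.055; 0 0 0 -0.7 0.055'
python3 - <<'E'
from h import *
s=arm.observe();print(s["width"]*92,s["joints"]);to(.579,.24,.29,95.1)
E
```

```text
clock: 13.85
position: [0.5739, 0.3638, 0.2826]
ee_rot: [2.644, 1.697, 0.004]
force: [0.3, -0.4, -2.4]
width: 0.692
gripper_force: 25.0
clock: 14.35
position: [0.5739, 0.3631, 0.2805]
ee_rot: [1.908, 2.495, 0.0]
force: [-0.4, -0.5, -2.0]
width: 0.688
gripper_force: 25.0
clock: 14.85
position: [0.574, 0.363, 0.2805]
ee_rot: [0.937, 2.998, -0.001]
force: [0.8, -0.8, -2.3]
width: 0.69
gripper_force: 25.0
clock: 15.35
position: [0.5741, 0.3629, 0.2804]
ee_rot: [-0.147, 3.137, -0.002]
force: [-0.3, 0.4, -2.5]
width: 0.691
gripper_force: 25.0
63.562374855855396 [-0.06405671  0.87762222 -1.05122435  1.50324604  0.78986655  1.2266891
  0.43173148]
shift [0.0066, -0.1228, -0.0095] heading 95.38 roll 0.0049 steps 0.0 n 2.5 clock 15.35
```

```bash
python3 -m inch '0.002 -0.03 0 0.005 0.055; 0.003 -0.065 0 0.005 0.055; 0.005 -0.1 0 0.005 0.055; 0.007 -0.123 0 0.005 0.055; 0.007 -0.123 0 0.005 0.055'
python3 - <<'E'
from h import *
to(.5785,.2043,.28,95.1)
E
```

```text
clock: 15.85
position: [0.5791, 0.2355, 0.2796]
ee_rot: [-0.123, 3.139, -0.007]
force: [-0.3, 0.4, -2.5]
width: 0.697
gripper_force: 25.0
shift [0.003, -0.0311, -0.0002] heading 94.48 roll -0.0109 steps 0.1 n 0.6 clock 15.85
```

```bash
python3 -m inch '0.002 -0.015 0 -0.01 0.055; 0.003 -0.031 0 -0.01 0.055; 0.003 -0.031 0.02 -0.01 0.055; 0.003 -0.031 0.045 -0.01 0.055; 0.003 -0.031 0.055 -0.01 0.055'
python3 - <<'E'
from h import *
to(.5785,.2043,.2088,95.1)
E
```

```text
clock: 16.35
position: [0.5767, 0.2091, 0.2221]
ee_rot: [0.148, -3.136, 0.002]
force: [0.1, -0.3, -3.0]
width: 0.691
gripper_force: 25.0
shift [-0.0014, -0.005, 0.0134] heading 95.41 roll 0.0053 steps 0.0 n 0.3 clock 16.35
```

```bash
python3 -m inch '0 0 0 0 0.055; 0 0 0 0 0.055;0 0 0 0 0.055'
python3 - <<'E'
from h import *
to(.5785,.2043,.2088,95.1)
E
```

```text
clock: 16.65
position: [0.5774, 0.21, 0.2257]
ee_rot: [-0.148, 3.137, 0.001]
force: [-0.7, 0.1, -1.6]
width: 0.69
gripper_force: 25.0
shift [-0.0005, -0.0058, 0.0169] heading 95.42 roll 0.0056 steps 0.0 n 0.4 clock 16.65
```

```bash
python3 -m inch '-0.0005 -0.003 0.003 0.005 0.055; -0.0005 -0.0057 0.006 0.005 0.055; -0.0005 -0.0057 0.01 0.005 0.055; -0.0005 -0.0057 0.012 0.005 0.055; -0.0005 -0.0057 0.012 0.005 0.055'
python3 - <<'E'
from h import *
to(.5785,.2043,.2088,95.1)
arm.get_image("top");arm.get_image("scene")
im=arm.get_image("top");cv2.imwrite("pics/t1.png",im[...,::-1])
E
```

```text
clock: 17.15
position: [0.5782, 0.2035, 0.2122]
ee_rot: [0.14, -3.138, 0.0]
force: [-0.5, 0.0, -1.5]
width: 0.69
gripper_force: 25.0
shift [-0.0004, 0.0008, 0.0034] heading 95.1 roll 0.0 steps 0.0 n 0.1 clock 17.15
```

```bash
python3 -m inch '0 0.0005 0.001 0 0.055; 0 0.0005 0.002 0 0.055; 0 0.0005 0.003 0 0.055; 0 0.0005 0.0035 0 0.055; 0 0.0005 0.004 0 0.055';  python3 -m inch '0 0 0 0 0.055;0 0 0 0 0.055'
```

```text
clock: 17.8
position: [0.5782, 0.2041, 0.209]
ee_rot: [-0.14, 3.138, -0.0]
force: [-3.1, -1.9, 8.7]
width: 0.693
gripper_force: 25.0
clock: 18.0
position: [0.5782, 0.2041, 0.2091]
ee_rot: [-0.14, 3.138, -0.0]
force: [-2.6, -2.1, 6.6]
width: 0.69
gripper_force: 25.0
```

```bash
python3 -m inch '0 0 -0.0015 0 0.066; 0 0 -0.0015 0 0.072; 0 0 -0.0015 0 0.08; 0 0 -0.0015 0 0.09; 0 0 -0.0015 0 0.0918' 5; python3 -m inch '0 0 -0.02 0 0.0918; 0 0 -0.05 0 0.0918; 0 0 -0.09 0 0.0918; 0 0 -0.13 0 0.0918; 0 0 -0.17 0 0.0918'; python3 -m inch '0.04 0 0 0 0.0918; 0.08 0 0 0 0.0918; 0.12 0 0 0 0.0918;0.15 0 0 0 0.0918; 0.15 0 0 0 0.0918'
python3 - <<'E'
from h import *
print(arm.observe()["joints"]);to(.5785,.2043,.38,95.1)
c=arm.get_calibration("wrist");print(proj("wrist",[.5785,.2043,.08],c),proj("top",[[.5785,.2043,.08],[.62,.2,.012]]))
im=arm.get_image("top");cv2.imwrite("pics/t2.png",im[...,::-1])
for q in("tin","tag","window","slab"):
    print(q,[(np.round(d["point"],0).tolist(),round(float(d["conf"]),2)) for d in arm.place_of("top",q)])
E
```

```text
clock: 18.5
position: [0.5783, 0.2041, 0.21]
ee_rot: [0.14, -3.138, -0.0]
force: [-0.5, -0.4, -0.2]
width: 0.979
gripper_force: 0.0
clock: 19.0
position: [0.5777, 0.2043, 0.3833]
ee_rot: [-0.141, 3.138, 0.001]
force: [1.5, 0.0, 0.0]
width: 1.002
gripper_force: 0.0
clock: 19.5
position: [0.4248, 0.1914, 0.3814]
ee_rot: [-0.146, 3.137, -0.005]
force: [0.3, 0.9, 1.1]
width: 1.0
gripper_force: 0.0
[ 0.38701207  0.46890067 -1.2321489   1.91323444  0.49748985  1.11612607
  0.62155802]
shift [-0.1542, -0.0014, 0.0016] heading 95.34 roll 0.0043 steps 0.0 n 3.1 clock 19.5
[[405.28205463 319.09521812]] [[170.28754776 320.15804652]
 [162.21559748 321.41198005]]
tin [([268.0, 326.0], 0.8), ([354.0, 288.0], 0.75)]
tag [([252.0, 324.0], 0.88), ([343.0, 272.0], 0.74)]
window [([147.0, 318.0], 0.9)]
slab []
```

```bash
python3 -m inch '-0.05 0 0 0 0.0918; -0.1 0 0 0 0.0918; -0.15 0 0 0 0.0918; -0.2 0 0 0 0.0918; -0.24 0 0 0 0.0918'; python3 -m inch '-0.015 0 0.0 0 0.0918; -0.015 0 0 0 0.0918; -0.015 0 0 0 0.0918'
python3 - <<'E'
from e import *
im,c=edges("w10",0,0);np.save("w10pose.npy",c["pose"])
X=np.array([np.cos(np.radians(5.1)),np.sin(np.radians(5.1))]);Y=np.array([-X[1],X[0]]);o=np.array([.5782,.2041])
P=lambda x,y,z:proj("wrist",[*(o+x*X+y*Y),z],c)[0].round(0).tolist()
print("lid c",P(0,0,.08),"lipout L/R",P(.035,.01,.083),P(.035,-.01,.083),"lip in",P(.011,.01,.083),P(.011,-.01,.083),"bar ends",P(.043,.05,.012),P(.043,-.05,.012),"slab rear",P(-.0425,.03,.008),P(-.0425,-.03,.008),"slab fr",P(.0425,.025,.008),"wide",P(.015,.034,.008),P(.015,-.034,.008))
g=cv2.cvtColor(im,cv2.COLOR_RGB2GRAY).astype(int)
r0=int(P(.035,0,.083)[0]);
for y in range(r0-50,r0+14,4):print(y,' '.join('%3d'%v for v in g[y,286:358:2]))
E
```

```text
clock: 20.25
position: [0.6713, 0.2116, 0.3786]
ee_rot: [0.136, -3.137, -0.0]
force: [0.6, 0.2, 0.2]
width: 0.999
gripper_force: 0.0
clock: 20.55
position: [0.6827, 0.2138, 0.3792]
ee_rot: [0.14, -3.137, -0.001]
force: [-0.2, 0.3, -0.1]
width: 1.002
gripper_force: 0.0
shift [0.1027, -0.0047, 0.1998] heading 95.15 roll 0.0 steps 0.0 n 4.5 clock 20.6
lid c [71.0, 320.0] lipout L/R [127.0, 335.0] [127.0, 305.0] lip in [89.0, 335.0] [89.0, 304.0] bar ends [136.0, 379.0] [136.0, 260.0] slab rear [25.0, 357.0] [25.0, 282.0] slab fr [135.0, 349.0] wide [101.0, 360.0] [101.0, 279.0]
77 111 113 114 116 118 119 116 118 114 110 108 108 107 108 106 105 105 104 102 103 110 111 110 114 116 116 113 116 113 113 113 112 108 114 110 111
81 112 113 117 120 118 119 121 121 119 117 115 112  90  84  80  68  69 102 104 107 114 114 115 118 118 117 115 112 113 110 108 108 107 107 113 104
85 108 114 120 122 120 119 119 119 114  79  74  73  72  71  70  69  68  69  69  72  71  74  75  76  77 118 118 119 117 113 111 108 105 109 104  96
89 113 116 118 116 120 125 124 125 108 151 150 150 153 150 150 153 155 148 14
[... 1143 characters left out ...]
 137 150 150 152 152 148 151 154 148 143 145 149 149 154 137  72  70  70  70  70  73  70  71  69  67  87 119
125  77  79  76  76  77  71  71  73  75 108 115 115 117 115 109 113 115 105  99 107 109 107 110  86  67  64  66  65  66  66  68  62  59  54 121 119
129  79  73  72  74  76  74  72  69  68  66  67  64  64  67  66  64  67  69  68  63  61  60  61  64  65  64  64  68  71  71  70  64  63 116 124 118
133 123  72  72  71  72  69  70  71  67  63  63  66  64  65  69  71  72  70  67  69  69  67  66  65  65  62  62  63  64  61  65  64  84 120 119 121
137 100 101  99  99 100  99  99  97  98  97  98  98  98  98  98  97  99  97  99  98  98  98  99  98  98  99  98  98  98  98  98 100 101 102 101 101
```

Run:
```python
from h import *
im=cv2.imread("pics/w10.png");g=cv2.GaussianBlur(cv2.cvtColor(im,cv2.COLOR_BGR2GRAY),(0,0),.8).astype(float);c=arm.get_calibration("wrist")
for r in(20,24,28,32,80,100,104,110,116,139,142,145):
    d=np.diff(g[r]);print(r,[(i,int(d[i])) for i in range(240,400) if abs(d[i])>5 and abs(d[i])==max(abs(d[i-3:i+4]))])
for cc in(265,272,292,320,350,365,372):
    d=np.diff(g[5:160,cc]);print(cc,[(5+i,int(d[i])) for i in range(3,150) if abs(d[i])>6 and abs(d[i])==max(abs(d[i-3:i+4]))])
# robot-frame estimate of tin from lip, tilt check
q=lambda x,y,z:ray("wrist",(y,x),z,c)
X=np.array([np.cos(np.radians(5.1)),np.sin(np.radians(5.1))]);Y=np.array([-X[1],X[0]])
l=(q(303.3,124.3,.083)+q(332.8,124.3,.083))/2;print("tin from lip",l-.035*X)
```

```text
20 [(268, 22), (282, -23), (294, -8), (317, 14), (335, -6), (341, 10), (369, -12), (374, 22)]
24 [(241, -7), (272, 21), (281, -35), (288, -14), (300, -10), (317, 11), (336, -8), (346, 13), (365, -10), (373, 20)]
28 [(274, 22), (275, 22), (280, -36), (301, -12), (313, 11), (348, -9), (355, 20), (362, -13), (363, -13), (373, 22)]
32 [(271, 22), (279, -46), (304, -12), (313, 10), (342, -7), (355, 26), (365, -12), (370, 21)]
80 [(259, 22), (269, -43), (277, 14), (314, -6), (319, 10), (365, 15), (378, -11)]
100 [(259, 21), (277, -25), (285, -11), (303, 9), (332, -20), (346, -11), (358, 21), (377, -11)]
104 [(260, 22), (274, -37), (282, 7), (290, -9), (303, 10), (332, -25), (341, -10), (358, 19), (377, -14)]
110 [(242, 8), (260, 26), (274, -27), (279, -15), (288, 12), (296, -9), (297, -9), (303, 20), (332, -33), (344, -6), (357, 23), (377, -12)]
116 [(260, 28), (271, -34), (281, -20), (299, 8), (303, 13), (332, -31), (355, 22), (376, -12)]
139 [(260, 18), (263, -18), (377, -13)]
142 [(262, -25), (268, -15), (269, -15), (274, 15), (363, -16), (369, 16), (377, -12)]
145 [(260, 27), (262, -27), (268, -22), (275, 21), (362, -23), (369, 23), (376, -9)]
265 [(39, 21), (122, -21), (128, -8), (134, -15), (151, -10)]
272 [(17, 21), (23, -19), (31, 19), (45, -20), (54, 7), (88, 16), (110, -19), (121, -8), (134, -15), (141, -21), (148, 19)]
292 [(21, -16), (105, 12), (112, -15), (136, 15), (151, -9)]
320 [(15, 11), (87, 31), (124, -32), (136, 16), (151, -8)]
350 [(17, 13), (26, -18), (30, 8), (38, 8), (95, -8), (132, 9), (136, 12), (151, -9)]
365 [(17, 11), (24, -10), (30, 10), (134, -15), (141, -20), (147, 20)]
372 [(29, 19), (38, 20), (52, -26), (134, -14), (151, -8)]
tin from lip [0.57660415 0.20292978]
```

```bash
python3 -c "
from cell import arm
print(arm.sign_off())"
```

```text
the job is handed in; nothing more can be done
None
```

The job is handed in: the board was slid flush, square and centred against the stop bar, and the tagged tin stands upright on it, about 1.5 mm on the robot's side of centre, with its tag squarely facing the window; I never approached the other pots, though I did not check them again at the end.

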